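Locate a mounting plate in a marking fixture and punch it

ROBOT

A 6-joint arm with a two-finger parallel gripper is mounted at the origin on a cart in front of the work surface, level with it; the furniture and walls round the work are solid. World frame = base frame: x ahead of the robot, y to its left, z up, the work surface at z = 0. Lengths are in mm, angles in rad, forces in N, time in s.
With the tool pointing down it reaches from about 250 to 725 mm from the base axis. Payload 4 kg.
Tool frame: the origin (TCP) lies midway between the tips of the shut fingers; the grasp point (between the pads) lies 19 mm behind it; z points along the fingers, y is the direction in which the jaws open and shut (so a half turn about z gives the same grasp; the last joint's range is limited). The gripper opens to 85 mm and grips with 20 to 120 N. Pads are 22 mm wide; open, the fingers measure 114 mm over their backs; the gripper's body (76 mm by 85 mm) begins 54 mm behind the grasp point. The pads swing forward as they close: fully open they stand 13 mm farther back than shut.
Start: joints at [-1.217, 0.241, 0.005, 1.335, 0, 1.571], TCP at [173.231, -469.032, 231.306] pointing down, gripper open.
Joint ranges: [-2.72, 2.72], [-1.05, 1.87], [-1.09, 1.28], [-1.99, 2.15], [-1.42, 1.44], [-3.14, 3.14]. Speed limits (rad/s): [2.79, 2.79, 3.14, 3.14, 3.14, 3.14].

INTERFACE

Orientations are given as [roll, pitch, yaw] about the fixed x, y, z axes, in that order (R = Rz(yaw) Ry(pitch) Rx(roll)).
In Python, from workcell import read_state, snapshot, sign_off gives the robot as it stands.
- The arm moves only by the tool arm_command, never from a script. Its argument "steps" is a list of rows, each a list of 6 numbers: the shift along the tool's x, y, z in cm, then the turn, a rotation vector about the tool's x, y, z in degrees. In form: [[x, y, z, rx, ry, rz], ...]. A call has 1 to 12 rows; each row is the pose to reach, as a shift and turn from the pose commanded when the call began, along the tool's axes at that moment; what a row does not reach only later rows make up. A row lasts 1/12 s, in which the tool goes at most 41.7 mm and 7.16 degrees, less where a joint would pass 70% of its speed; a pose out of reach is approached as far as the arm can. A call with a gripper value outside its range is refused whole. "grip" is the closure, from 0 (fully open) to 1 (shut), set as the call begins (left out, the last holds). The fingers move at their own pace and stop on an object; "grip_force" is the grip in N (left out, the last holds). Time passes only in rows, so rows that repeat a pose let the fingers close. It gives the time, the measured TCP pose, the force and the opening at its end, in the units of the state.
- read_state(): the state, without advancing time (a new reading comes with each control period).
- snapshot(name): name is "side" or "top"; returns a dict with "color" (480x640x3 uint8, red, green, blue), "vertical_fov" (degrees; the focal length in pixels is half the picture's height over the tangent of half this angle, whatever the lens; pixels are square), "cx", "cy" (the principal point, pixels), "distortion" ([k1, k2, p1, p2, k3] as OpenCV has them; the pictures are not rectified), "world_to_cam" (4x4, takes a point from world to camera coordinates). Camera axes: x right, y down, z forward; pixel columns grow to the right and rows downward; lengths in mm; the calibration is good to about 2 mm. A picture is of the moment at which its call begins. There is no depth.
- sign_off(): hands the job in, once; it reports no verdict.
The state is a dict: "time": time; "joint_pos": joint angles; "dq": joint speeds; "tau": joint torques, N m; "tcp_pos": TCP position; "orientation": TCP orientation; "contact_force": force on the tool from outside, world axes, zero at the start; "moment": the same for the moment, N m; "gripper_width": finger opening in mm.
Only numpy, scipy, OpenCV 4.12 (cv2) and the standard library are available. Lean on these libraries where they do the work, as an engineer would, in place of code of your own. Each camera call takes 0.05 s, during which the arm holds its last target.

TASK

Push the aluminium plate across the plywood fixture until one long edge sits flush against both steel dowels and its end is home against the end stop. Then, with the plate located, press the black head of the spring marking punch fully down to its stop and let it spring back up, leaving the plate lying flat and still home against all three points.

Things in the scene. Friction and masses are not known exactly. Their poses are not given: they have to be found in the camera images.
- fixture: Fixed plywood board 150 (x) x 210 (y) x 15 mm on two 30 mm battens: board top 45 mm above the table. Origin: centre at table level; z up, x away from the robot towards the dowels (turned up to 0.2 rad), y left. Beside the end stop, at x=40, y=90 mm, a dark post 78 mm tall above the board; its arm holds the punch's guide sleeve (20 mm diameter, 48 to 82 mm above the board) over x=40, y=60.
- seat (a point): Point on the board's top face where the centre of the plate's underside lies when the plate is home; at x=18, y=20, z=45 mm in the fixture's frame, axes as the fixture's: +x towards the dowels, +y towards the end stop.
- plate: Loose aluminium plate, 70 (x) x 110 (y) x 16 mm thick, 0.25 to 0.45 kg, flat on the board, 15 to 50 mm short of home both ways, turned up to 0.2 rad from the fixture; slides with 1 to 5 N. Origin: centre of its underside, z up. 9 mm holes in three corners; the blank corner is at +x +y. Its +x long edge goes against the dowels, its +y short end against the end stop.
- blank_corner (a point): Point on the plate's top face at its undrilled corner, x=22, y=40 mm in the plate's frame; under the punch when the plate is home.
- punch (a joint): Travel of the spring punch: 0 m up at rest, grows as the head is pressed straight down, 0.012 m at the stop. The spring needs about 3 N to start and 7 N at the stop, and returns the head when released.
- punch_head (a point): Centre of the top of the punch's black round head (27 mm diameter, 10 mm thick), about 155 mm above the table when up; at x=40, y=60 mm in the fixture's frame. Moves with the head. Free above.
- dowel_right (a point): Top centre of the right-hand of two fixed upright steel dowels, 12 mm diameter, 24 mm tall above the board; at x=59, y=-12 mm in the fixture's frame. The plate's long edge rests against both, at x=53.
- dowel_left (a point): Top centre of the other dowel, same size, at x=59, y=52 mm in the fixture's frame.
- end_stop (a point): Top middle of the working face of the fixed dark steel end stop block, 32 (x) x 18 (y) x 24 mm tall above the board; at x=5, y=75 mm in the fixture's frame. The face looks to the right (-y).
- clamp_handle (a point): Free (far) end of the red handle of a toggle clamp on the robot's side of the fixture, not part of the job: a fixed 20 mm bar running 90 mm from here towards the robot, its top 82 mm above the table. Keep clear of it.
There are look-alikes about, which are no part of the job. What is meant by the plate is not pink, and is the larger of those in its own colour.

How it is judged (in metres and radians):
On the way, in this order (a step that is already met when the one before it is completed fails the run):
1. the plate is home against both dowels and the end stop (x of plate in the frame of seat between -0.0025 and 0.0025 m and y of plate in the frame of seat between -0.0025 and 0.0025 m and z of plate in the frame of seat between -0.002 and 0.002 m and angle between the x axis of plate and the x axis of seat, either way round below 0.035 rad and angle between plate's own z axis and vertical below 0.03 rad and y of blank_corner in the frame of seat above 0 m), for 0.2 s.
2. the punch is pressed down to its stop while the plate is home (all of step 1 and value of joint punch above 0.0105 m), for 0.1 s.
At the end, for the whole second after the job is handed in: The plate lies flat on the board (within 2 mm in height, 0.03 rad tilt), its centre within 2.5 mm of the home position along and across the fixture, square to it within 0.035 rad, blank corner under the punch; at rest; the punch has sprung back up (under 2 mm of travel) (all of step 1 and value of joint punch below 0.002 m and linear speed of plate below 0.01 m/s); the robot touches nothing.
It also fails if it takes over 67 s, if anything falls off the work surface, if the arm or the gripper's body presses on something with over 40 N, if the wrist force passes 120 N, or if a joint passes its speed limit or range.

## Working session

There is one attempt and no reset: what is moved stays moved. The work goes in short steps, Python scripts to look and compute and a tool call to move; the robot and the scene stay as the last step left them, time stands still between calls to the robot, and variables do not carry over. Pictures are saved under pics/ and viewed, and the job is handed in when it is done.

Besides the shell and the picture viewer there is one more tool, called by a JSON object that holds its "method" and its "body". arm_command: Moves the arm, as the interface text tells. Its arguments: {"type":"object","properties":{"steps":{"type":"array"},"grip":{"type":"number"},"grip_force":{"type":"number"}},"required":["steps"]}

```bash
mkdir -p pics; ls
python3 - <<'E'
from workcell import read_state, snapshot
import cv2, json, pickle
s=read_state(); print(s)
for n in ("side","top"):
    d=snapshot(n); cv2.imwrite(f"pics/{n}0.png",d["color"][:,:,::-1]); pickle.dump(d,open(f"{n}0.pkl","wb"))
    print(n,{k:v for k,v in d.items() if k!="color"})
E
```

```text
pics
{'time': 0.0, 'joint_pos': array([-1.21697588e+00,  2.41440729e-01,  3.71110403e-03,  1.33519083e+00,
        1.40065726e-05,  1.57079402e+00]), 'dq': array([-0.00057635, -0.00129748,  0.00090998,  0.00055124, -0.00139988,
       -0.00071627]), 'tau': array([ 1.05229479e-03, -3.72318041e+01,  2.52407509e+01,  1.69137883e-02,
        2.87969206e-04, -1.91603490e-06]), 'tcp_pos': array([ 173.02587688, -468.43036791,  230.39408886]), 'orientation': array([-3.13946853e+00, -1.40114504e-05,  3.53822727e-01]), 'contact_force': array([ 0.39754181, -0.23452384,  0.66337513]), 'moment': array([0.00411862, 0.0272059 , 0.0334873 ]), 'gripper_width': 85.62065599452572}
side {'vertical_fov': 44.20943605735241, 'cx': 326.8681206407391, 'cy': 231.80420796483455, 'distortion': array([0.02344275, 0.        , 0.        , 0.        , 0.        ]), 'world_to_cam': array([[ 8.04037117e-01,  5.94046562e-01, -2.51594367e-02,
        -6.16180284e+02],
       [ 3.18601870e-01, -4.66179888e-01, -8.25329728e-01,
        -3.39408134e+01],
       [-5.02013111e-01,  6.55579891e-01, -5.64090279e-01,
         1.40862419e+03],
       [ 0.00000000e+00,  0.00000000e+00,  0.00000000e+00,
         1.00000000e+00]])}
top {'vertical_fov': 52.54192349024814, 'cx': 313.7989435054477, 'cy': 246.82486672911753, 'distortion': array([0.02545205, 0.        , 0.        , 0.        , 0.        ]), 'world_to_cam': array([[ 3.24161841e-03, -9.99862645e-01, -1.62536943e-02,
         1.70355405e+02],
       [-9.87584432e-01, -6.48204259e-04, -1.57087774e-01,
         6.69915791e+02],
       [ 1.57055661e-01,  1.65611141e-02, -9.87450884e-01,
         1.13838508e+03],
       [ 0.00000000e+00,  0.00000000e+00,  0.00000000e+00,
         1.00000000e+00]])}
```

View pics/side0.png

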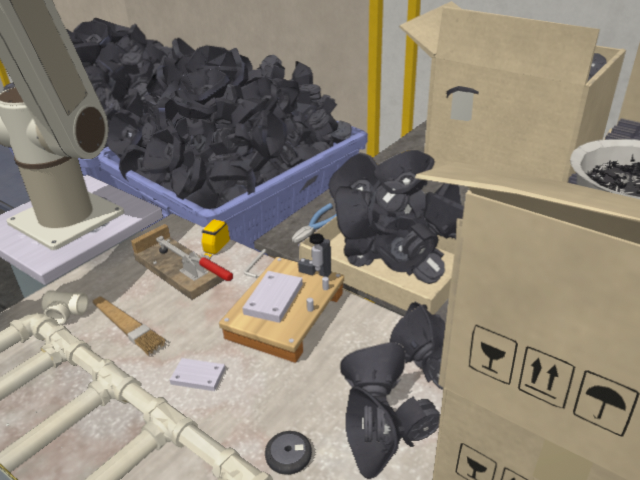

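View pics/top0.png

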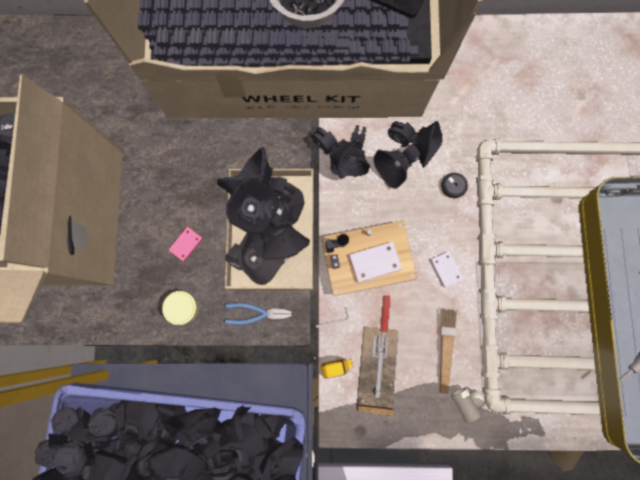

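Plate candidates in the top view are the grey one at (376,262) on the board, a smaller grey one at (445,268) on the table, and a pink one at (185,243). The one on the board fits: it is not pink and is the larger grey one. I'll confirm it in an enlarged crop.

Run:
```python
import cv2,pickle,numpy as np
d=pickle.load(open("top0.pkl","rb"));c=d["color"][:,:,::-1]
cv2.imwrite("pics/top0c.png",cv2.resize(c[210:310,310:470],(800,500),interpolation=cv2.INTER_CUBIC))
d=pickle.load(open("side0.pkl","rb"));c=d["color"][:,:,::-1]
cv2.imwrite("pics/side0c.png",cv2.resize(c[225:365,170:355],(793,600),interpolation=cv2.INTER_CUBIC))
```

```text
(no output)
```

View pics/top0c.png

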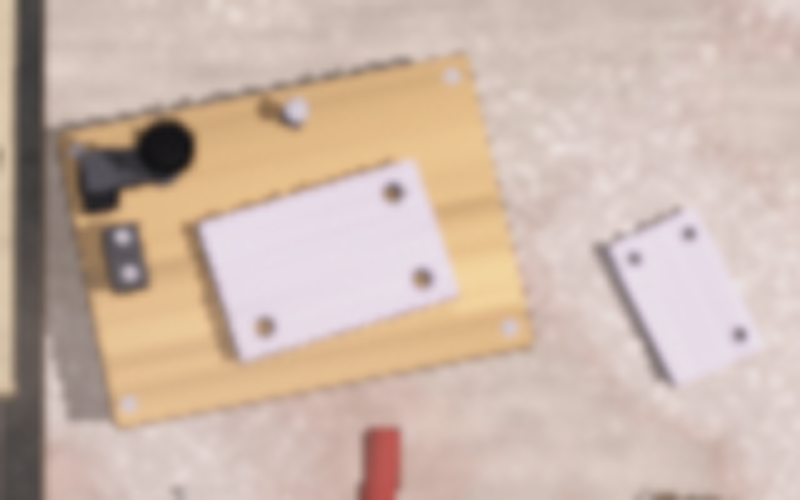

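View pics/side0c.png

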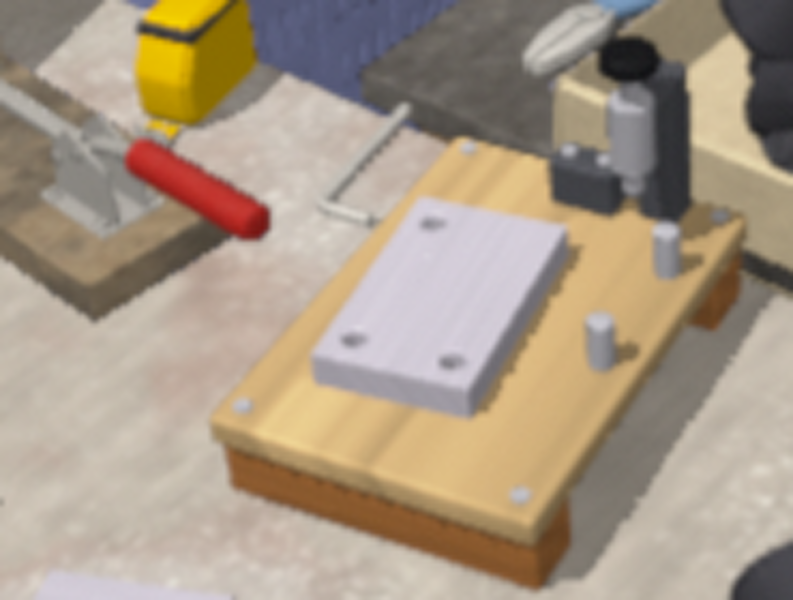

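The crop confirms it: the plate on the board has three holes and its blank corner faces the punch, top left at crop pixel (205,228). Next I measure the fixture and plate.

```bash
cat > h.py <<'E'
import numpy as np, cv2, pickle
from workcell import *
def K(d):
    f=240/np.tan(np.radians(d["vertical_fov"]/2)); return np.array([[f,0,d["cx"]],[0,f,d["cy"]],[0,0,1.]])
def ray(d,p,z):
    p=np.asarray(p,float).reshape(-1,1,2); u=cv2.undistortPoints(p,K(d),d["distortion"]).reshape(-1,2)
    R=d["world_to_cam"][:3,:3];t=d["world_to_cam"][:3,3]; C=-R.T@t
    v=np.c_[u,np.ones(len(u))]@R; return C+v*((z-C[2])/v[:,2])[:,None]
def proj(d,P):
    P=np.asarray(P,float).reshape(-1,3);T=d["world_to_cam"]
    return cv2.projectPoints(P,cv2.Rodrigues(T[:3,:3])[0],T[:3,3],K(d),d["distortion"])[0].reshape(-1,2)
def quad(cnt):
    for e in np.linspace(2,12,40):
        a=cv2.approxPolyDP(cnt,e,True)
        if len(a)==4:break
    a=a.reshape(-1,2).astype(float);c=cnt.reshape(-1,2).astype(float);L=[]
    for i in range(len(a)):
        p,q=a[i],a[(i+1)%len(a)];n=np.linalg.norm(q-p);t=(q-p)/n
        s=(c-p)@t;o=np.abs((c-p)@np.array([-t[1],t[0]]))
        g=c[(s>.12*n)&(s<.88*n)&(o<2.5)]
        vx,vy,x,y=cv2.fitLine(g.astype(np.float32),cv2.DIST_HUBER,0,.01,.01).ravel();L.append(np.cross([x,y,1],[x+vx,y+vy,1]))
    r=[np.cross(L[i-1],L[i]) for i in range(len(L))]
    return np.array([v[:2]/v[2] for v in r])
def biggest(m,near):
    cs,_=cv2.findContours(m.astype(np.uint8),cv2.RETR_EXTERNAL,cv2.CHAIN_APPROX_NONE)
    cs=[c for c in cs if cv2.pointPolygonTest(c,near,False)>=0]; return max(cs,key=cv2.contourArea)
def plate_quad(d,near,k=4):
    im=cv2.resize(d["color"],None,fx=k,fy=k,interpolation=cv2.INTER_CUBIC).astype(int)
    r,g,b=im[...,0],im[...,1],im[...,2]
    m=(b-r>-12)&(r>140)
    c=biggest(m,(near[0]*k,near[1]*k))
    return (quad(c)+.5)/k-.5, m
E
python3 - <<'E'
from h import *
for n,near,bn in (("top",(376,262),(400,285)),("side",(272,297),(260,335))):
    d=pickle.load(open(n+"0.pkl","rb"));T=d["world_to_cam"];print(n,"cam",(-T[:3,:3].T@T[:3,3]).round())
    q,_=plate_quad(d,near);P=ray(d,q,61);print("plate px",q.round(1).tolist(),"\n",P[:,:2].round(1).tolist(),P.mean(0).round(1),[np.linalg.norm(P[i]-P[i-1]).round(1) for i in range(4)])
    k=4;im=cv2.resize(d["color"],None,fx=k,fy=k,interpolation=cv2.INTER_CUBIC).astype(int);r,g,b=im[...,0],im[...,1],im[...,2]
    w=((r-b>50)&(r>185)).astype(np.uint8); w=cv2.morphologyEx(w,cv2.MORPH_CLOSE,np.ones((9,9)))
    c=biggest(w,(bn[0]*k,bn[1]*k)); 
    try:
        q=(quad(cv2.convexHull(c) if 0 else c)+.5)/k-.5;P=ray(d,q,45);print("board px",q.round(1).tolist(),"\n",P[:,:2].round(1).tolist(),P.mean(0).round(1),[np.linalg.norm(P[i]-P[i-1]).round(1) for i in range(4)])
    except Exception as e: print(e)
    v=im.astype(np.uint8).copy();cv2.drawContours(v,[c],-1,(255,0,0),1)
    x,y=near;cv2.imwrite(f"pics/{n}m.png",v[(y-70)*k:(y+70)*k,(x-90)*k:(x+90)*k,::-1])
E
```

```text
top cam [ 482.  152. 1232.]
plate px [[391.7, 242.1], [349.3, 254.9], [358.1, 281.3], [400.7, 268.2]] 
 [[680.3, -18.1], [648.6, 85.2], [584.6, 64.7], [616.4, -38.3]] [632.5  23.4  61. ] [np.float64(67.0), np.float64(108.1), np.float64(67.2), np.float64(107.8)]Traceback (most recent call last):
  File "<stdin>", line 7, in <module>
  File "h.py", line 26, in biggest
    cs=[c for c in cs if cv2.pointPolygonTest(c,near,False)>=0]; return max(cs,key=cv2.contourArea)
                                                                        ~~~^^^^^^^^^^^^^^^^^^^^^^^^
ValueError: max() iterable argument is empty
```

Run:
```python
from h import *
for n,near,bn in (("top",(376,262),(390,288)),("side",(272,297),(260,325))):
    d=pickle.load(open(n+"0.pkl","rb"))
    q,_=plate_quad(d,near) if n=="top" else (None,0)
    k=4;im=cv2.resize(d["color"],None,fx=k,fy=k,interpolation=cv2.INTER_CUBIC).astype(int);r,g,b=im[...,0],im[...,1],im[...,2]
    x,y=near;print(d["color"][bn[1],bn[0]],d["color"][y,x])
    w=((r-b>45)&(r>150)).astype(np.uint8); w=cv2.morphologyEx(w,cv2.MORPH_CLOSE,np.ones((7,7)))
    c=biggest(w,(bn[0]*k,bn[1]*k)); 
    q=(quad(c)+.5)/k-.5;P=ray(d,q,45);print("board px",q.round(1).tolist(),"\n",P[:,:2].round(1).tolist(),P.mean(0).round(1),[np.linalg.norm(P[i]-P[i-1]).round(1) for i in range(len(P))])
    v=im.astype(np.uint8).copy();cv2.drawContours(v,[c],-1,(255,0,0),1)
    cv2.imwrite(f"pics/{n}m.png",v[(y-70)*k:(y+70)*k,(x-90)*k:(x+90)*k,::-1])
```

```text
[210 183 175] [231 221 231]Traceback (most recent call last):
  File "<stdin>", line 8, in <module>
  File "h.py", line 26, in biggest
    cs=[c for c in cs if cv2.pointPolygonTest(c,near,False)>=0]; return max(cs,key=cv2.contourArea)
                                                                        ~~~^^^^^^^^^^^^^^^^^^^^^^^^
ValueError: max() iterable argument is empty
```

Run:
```python
from h import *
for n,near,bn in (("top",(376,262),(406,268)),("side",(272,297),(240,330))):
    d=pickle.load(open(n+"0.pkl","rb"))
    k=4;im=cv2.resize(d["color"],None,fx=k,fy=k,interpolation=cv2.INTER_CUBIC).astype(int);r,g,b=im[...,0],im[...,1],im[...,2]
    x,y=near;print(d["color"][bn[1],bn[0]],d["color"][y,x])
    w=((r-b>55)&(r>(160 if n=="top" else 195))).astype(np.uint8); w=cv2.morphologyEx(w,cv2.MORPH_CLOSE,np.ones((7,7)))
    c=biggest(w,(bn[0]*k,bn[1]*k)); 
    v=im.clip(0,255).astype(np.uint8).copy();cv2.drawContours(v,[c],-1,(255,0,0),1)
    cv2.imwrite(f"pics/{n}m.png",v[(y-70)*k:(y+70)*k,(x-90)*k:(x+90)*k,::-1])
    try: q=(quad(c)+.5)/k-.5;P=ray(d,q,45);print("board px",q.round(1).tolist(),"\n",P[:,:2].round(1).tolist(),P.mean(0).round(1),[np.linalg.norm(P[i]-P[i-1]).round(1) for i in range(len(P))])
    except Exception as e: print(e)
```

```text
[239 208 155] [231 221 231]
board px [[402.9, 220.4], [343.3, 231.9], [349.3, 236.2], [347.7, 244.5], [321.8, 251.8], [337.3, 254.6], [340.4, 268.4], [327.0, 266.8], [333.0, 295.2], [416.6, 278.6]] 
 [[737.6, -49.3], [708.5, 98.7], [697.8, 84.0], [677.0, 88.1], [658.7, 152.1], [651.6, 114.0], [617.5, 106.4], [621.4, 139.1], [552.1, 124.7], [592.9, -78.9]] [651.5  77.9  45. ] [np.float64(147.7), np.float64(150.8), np.float64(18.2), np.float64(21.2), np.float64(66.6), np.float64(38.8), np.float64(34.9), np.float64(32.9), np.float64(70.8), np.float64(207.6)]
[215 180 125] [209 203 215]
board px [[276.9, 256.0], [217.8, 322.7], [292.3, 347.2], [334.3, 286.7], [319.5, 295.8], [321.6, 276.7], [298.5, 273.7], [296.1, 261.6], [277.1, 260.4]] 
 [[553.3, 121.7], [594.7, -85.1], [738.4, -56.1], [704.2, 109.4], [697.1, 72.9], [666.8, 119.7], [624.9, 101.7], [596.7, 129.1], [563.1, 110.7]] [637.7  69.3  45. ] [np.float64(14.7), np.float64(210.9), np.float64(146.6), np.float64(169.1), np.float64(37.2), np.float64(55.7), np.float64(45.6), np.float64(39.4), np.float64(38.4)]
```

View pics/topm.png

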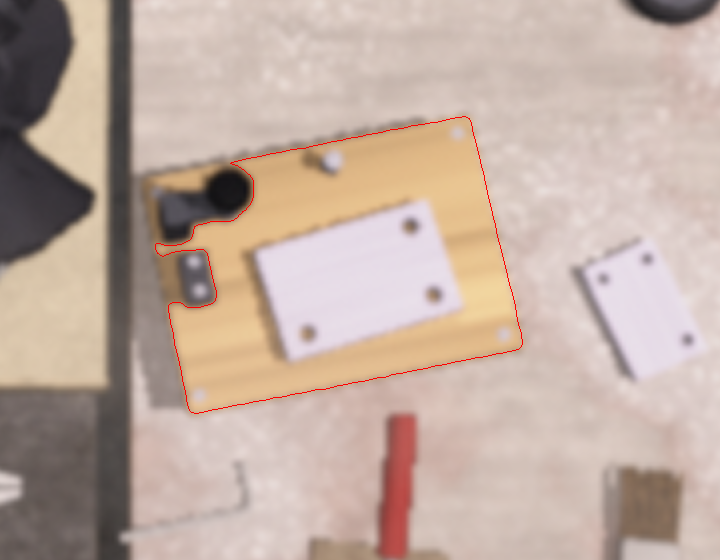

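View pics/sidem.png

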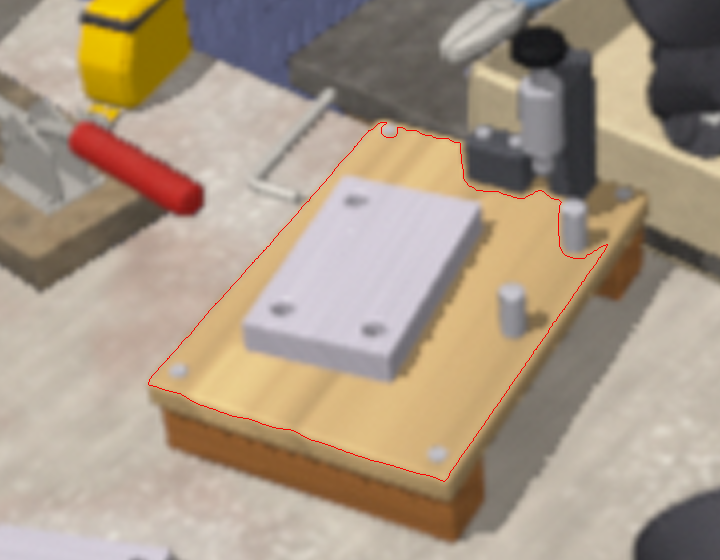

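Run:
```python
from h import *
t=pickle.load(open("top0.pkl","rb"));s=pickle.load(open("side0.pkl","rb"))
def P(d): return K(d)@d["world_to_cam"][:3]
def tri(a,b):
    u=[cv2.undistortPoints(np.array([[p]],float),K(d),d["distortion"],P=K(d)).reshape(2,1) for d,p in((t,a),(s,b))]
    X=cv2.triangulatePoints(P(t),P(s),*u).ravel();X=X[:3]/X[3];return X,proj(t,X)-a,proj(s,X)-b
yaw=.199;R=np.array([[np.cos(yaw),-np.sin(yaw)],[np.sin(yaw),np.cos(yaw)]])
for n,a,b,f in(("dowR",(369,232.4),(310,299.2),(59,-12)),("head",(342.8,239.4),(316.5,237.5),(40,60))):
    X,e,g=tri(a,b);print(n,X.round(1),e.round(1),g.round(1),"fixture origin",(X[:2]-R@f).round(1))
for f,z,n,p in(((59,52),69,"dowL side",(325.4,278.9)),((59,-12),69,"dowR side",(310,299.2)),((40,60),155,"head side",(316.5,237.5))):
    print(n,(ray(s,p,z)[0,:2]-R@f).round(1))
for f,z,n,p in(((59,-12),69,"dowR top",(369,232.4)),((40,60),155,"head top",(342.8,239.4)),):
    print(n,(ray(t,p,z)[0,:2]-R@f).round(1))
q,m=plate_quad(s,(272,290));Q=ray(s,q,61);print("plate side",q.round(1).tolist(),Q.round(1).tolist())
print("handle top end",ray(t,(386,296),82))
print(read_state()["tcp_pos"])
```

```text
dowR [703.7  37.3  65.4] [[-0.1 -0.1]] [[-0.1  0. ]] fixture origin [643.5  37.4]
head [671.5 104.1 147. ] [[0.2 0.2]] [[ 0.2 -0. ]] fixture origin [644.1  37.4]
dowL side [647.5  32.3]
dowR side [646.3  34.2]
head side [651.   28.1]
dowR top [642.6  37.6]
head top [643.2  38.2]
plate side [[267.8, 271.2], [242.8, 307.0], [243.5, 313.2], [276.3, 320.9], [301.9, 278.0]] [[585.5, 59.3, 61.0], [616.3, -42.4, 61.0], [628.5, -53.6, 61.0], [687.8, -35.8, 61.0], [651.5, 79.9, 61.0]]
handle top end [[548.28139375   1.13034173  82.        ]]
[ 173.05705007 -468.50209705  230.51688747]
```

{"method": "arm_command", "body": {"steps": [[14, -5, 0, 0, 0, 4], [18, -6, 0, 0, 0, 8.9], [22, -7.5, 0, 0, 0, 8.9], [26, -8.8, 0, 0, 0, 8.9], [30, -10.2, 0, 0, 0, 8.9], [34, -11.6, 0, 0, 0, 8.9], [38, -12.9, 0, 0, 0, 8.9], [42, -14.3, 0, 0, 0, 8.9], [46, -15.7, 0, 0, 0, 8.9], [50, -17, 0, 0, 0, 8.9], [50, -17, 0, 0, 0, 8.9], [50, -17, 0, 0, 0, 8.9]], "grip": 1, "grip_force": 60}}

```text
time: 1.1
tcp_pos: [562.5, -152.2, 230.7]
orientation: [-3.141, 0.001, 0.199]
contact_force: [0.6, -0.7, -0.1]
gripper_width: -0.0
```

{"method": "arm_command", "body": {"steps": [[4, -2, 2, 0, 0, 0], [7.5, -4, 5, 0, 0, 0], [10.5, -5.5, 8, 0, 0, 0], [10.5, -5.5, 11, 0, 0, 0], [10.5, -5.5, 14, 0, 0, 0], [10.5, -5.5, 16, 0, 0, 0], [10.5, -5.5, 17, 0, 0, 0], [10.5, -5.5, 18, 0, 0, 0], [10.5, -5.5, 18, 0, 0, 0], [10.5, -5.5, 18, 0, 0, 0]]}}

```text
time: 1.93
tcp_pos: [654.1, -79.8, 52.2]
orientation: [3.141, -0.001, 0.198]
contact_force: [-0.3, 1.2, 0.4]
gripper_width: 0.3
```

```bash
cat > look.py <<'E'
import sys
from h import *
tag=sys.argv[1]
s=read_state()
y=.199;d=s["tcp_pos"][:2]-[643.8,37.4]
print(round(s["time"],2),s["tcp_pos"].round(1),"fix",(d@np.array([[np.cos(y),-np.sin(y)],[np.sin(y),np.cos(y)]])).round(1),s["contact_force"].round(1))
a=snapshot("top");b=snapshot("side");pickle.dump((a,b),open(f"{tag}.pkl","wb"))
A=cv2.resize(a["color"][205:305,310:430],(480,400),interpolation=cv2.INTER_CUBIC);B=cv2.resize(b["color"][220:365,200:345],(400,400),interpolation=cv2.INTER_CUBIC)
cv2.imwrite(f"pics/{tag}.png",np.hstack([A[:, :400],B])[:,:,::-1])
E
python3 look.py a1
```

```text
1.93 [654.1 -79.8  52.2] fix [ -13.1 -116.9] [-0.3  1.2  0.4]
```

View pics/a1.png

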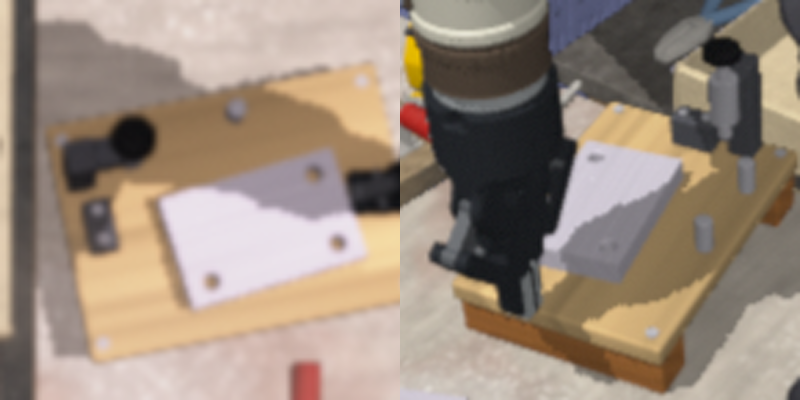

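The picture shows the shut fingers just right of the plate's −y end (at crop 375,190), with the plate unmoved. I'll push towards +y.

{"method": "arm_command", "body": {"steps": [[0.1, -0.3, 0.2, 0, 0, 0], [0.1, -0.6, 0.2, 0, 0, 0], [0.1, -0.9, 0.2, 0, 0, 0], [0.1, -1.2, 0.2, 0, 0, 0], [0.1, -1.5, 0.2, 0, 0, 0], [0.1, -1.8, 0.2, 0, 0, 0], [0.1, -2.1, 0.2, 0, 0, 0], [0.1, -2.4, 0.2, 0, 0, 0], [0.1, -2.7, 0.2, 0, 0, 0], [0.1, -3.0, 0.2, 0, 0, 0]]}}

```text
time: 2.87
tcp_pos: [648.6, -49.5, 49.3]
orientation: [-3.142, 0.0, 0.199]
contact_force: [-0.6, 0.2, -0.6]
gripper_width: -0.1
```

```bash
python3 look.py a2
```

```text
2.87 [648.6 -49.5  49.3] fix [-12.5 -86.1] [-0.6  0.2 -0.6]
```

View pics/a2.png

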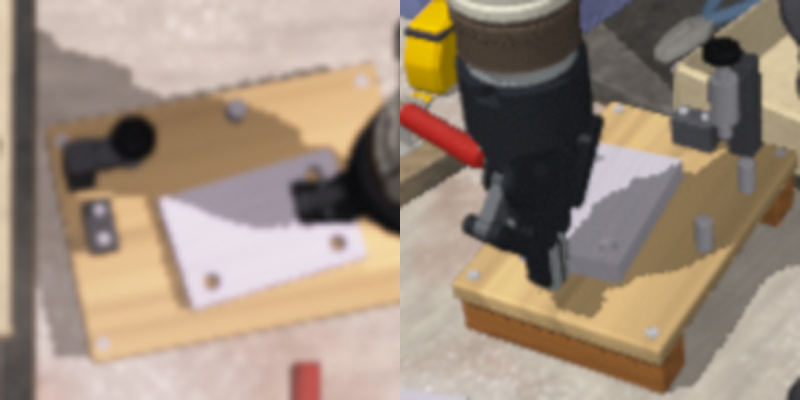

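No contact yet: the plate hasn't moved and only the knuckle overlaps it in view. Continuing.

{"method": "arm_command", "body": {"steps": [[0, -0.3, 0, 0, 0, 0], [0, -0.6, 0, 0, 0, 0], [0, -0.9, 0, 0, 0, 0], [0, -1.2, 0, 0, 0, 0], [0, -1.5, 0, 0, 0, 0], [0, -1.8, 0, 0, 0, 0], [0, -2.1, 0, 0, 0, 0], [0, -2.4, 0, 0, 0, 0]]}}

```text
time: 3.63
tcp_pos: [643.8, -26.0, 49.3]
orientation: [3.142, 0.0, 0.199]
contact_force: [0.5, -2.1, -0.3]
gripper_width: -0.2
```

```bash
python3 look.py a3
```

```text
3.63 [643.8 -26.   49.3] fix [-12.5 -62.1] [ 0.5 -2.1 -0.3]
```

View pics/a3.png

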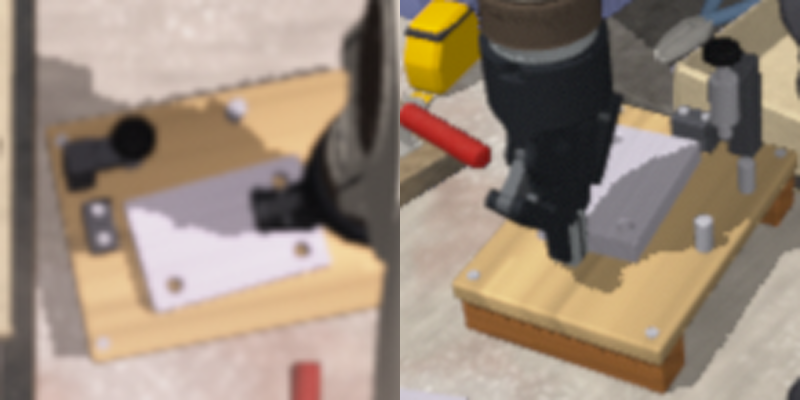

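The plate slides with about 2 N, and about 12 mm remain to the stop.

{"method": "arm_command", "body": {"steps": [[0, -0.2, 0, 0, 0, 0], [0, -0.4, 0, 0, 0, 0], [0, -0.6, 0, 0, 0, 0], [0, -0.8, 0, 0, 0, 0], [0, -0.9, 0, 0, 0, 0], [0, -1.0, 0, 0, 0, 0], [0, -1.05, 0, 0, 0, 0], [0, -1.1, 0, 0, 0, 0]]}}

```text
time: 4.4
tcp_pos: [641.7, -16.8, 49.3]
orientation: [3.139, 0.001, 0.198]
contact_force: [-0.6, -6.3, 0.1]
gripper_width: -0.0
```

```bash
python3 look.py a4
```

```text
4.4 [641.7 -16.8  49.3] fix [-12.7 -52.7] [-0.6 -6.3  0.1]
```

View pics/a4.png

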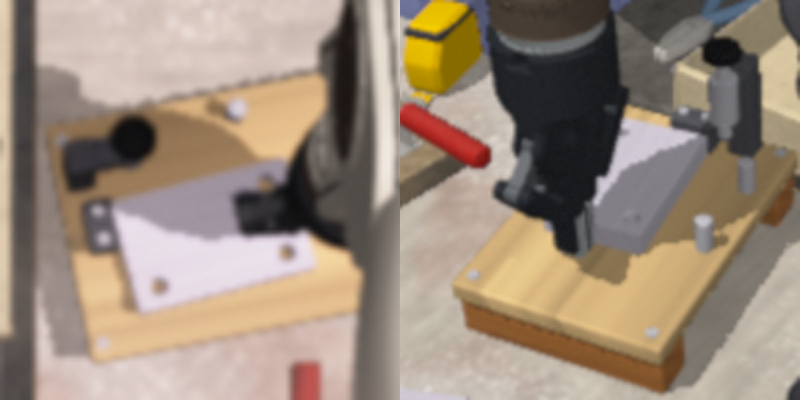

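The plate has reached the stop (−6 N). A few more millimetres will turn it flush.

{"method": "arm_command", "body": {"steps": [[0, -0.05, 0, 0, 0, 0], [0, -0.1, 0, 0, 0, 0], [0, -0.15, 0, 0, 0, 0], [0, -0.2, 0, 0, 0, 0], [0, -0.2, 0, 0, 0, 0]]}}

```text
time: 4.92
tcp_pos: [641.2, -16.6, 49.3]
orientation: [3.136, 0.001, 0.196]
contact_force: [-0.9, -10.1, -0.1]
gripper_width: -0.2
```

```bash
python3 look.py a5
```

```text
4.92 [641.2 -16.6  49.3] fix [-13.2 -52.4] [ -0.9 -10.1  -0.1]
```

View pics/a5.png

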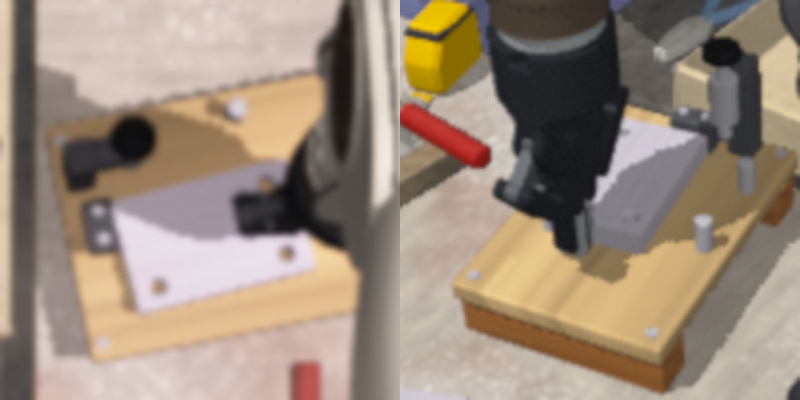

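{"method": "arm_command", "body": {"steps": [[0, 0.7, 0, 0, 0, 0], [0, 1.2, -2, 0, 0, 0], [0, 1.2, -5, 0, 0, 0], [-2, 1.2, -7, 0, 0, 0], [-5.7, 0, -7, 0, 0, 0], [-5.7, -3.5, -7, 0, 0, 0], [-5.7, -6.7, -7, 0, 0, 0], [-5.7, -6.7, -7, 0, 0, 0]]}}

```text
time: 5.68
tcp_pos: [570.4, 46.2, 119.7]
orientation: [-3.137, 0.0, 0.204]
contact_force: [-0.3, -0.0, -0.5]
gripper_width: 0.3
```

```bash
python3 look.py b1
```

```text
5.68 [570.4  46.2 119.7] fix [-70.2  23.1] [-0.3 -0.  -0.5]
```

View pics/b1.png

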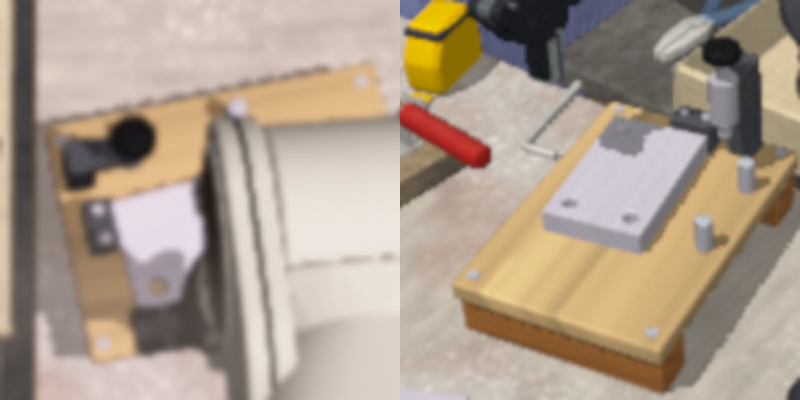

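The side view shows the plate near the end stop with both dowels clear. I'll descend on the −x side and push towards the dowels.

{"method": "arm_command", "body": {"steps": [[-0.3, 0.2, 3, 0, 0, 0], [-0.3, 0.2, 5.5, 0, 0, 0], [-0.3, 0.2, 6.7, 0, 0, 0], [-0.3, 0.2, 7, 0, 0, 0], [0.1, 0.2, 7, 0, 0, 0], [0.4, 0.2, 7, 0, 0, 0], [0.7, 0.2, 7, 0, 0, 0], [1.0, 0.2, 7, 0, 0, 0], [1.3, 0.2, 7, 0, 0, 0], [1.6, 0.2, 7, 0, 0, 0], [1.9, 0.2, 7, 0, 0, 0], [2.2, 0.2, 7, 0, 0, 0]]}}

```text
time: 6.78
tcp_pos: [594.2, 43.4, 49.5]
orientation: [-3.141, 0.0, 0.199]
contact_force: [-2.4, 0.2, 2.6]
gripper_width: 0.1
```

```bash
python3 look.py b2
```

```text
6.78 [594.2  43.4  49.5] fix [-47.5  15.7] [-2.4  0.2  2.6]
```

View pics/b2.png

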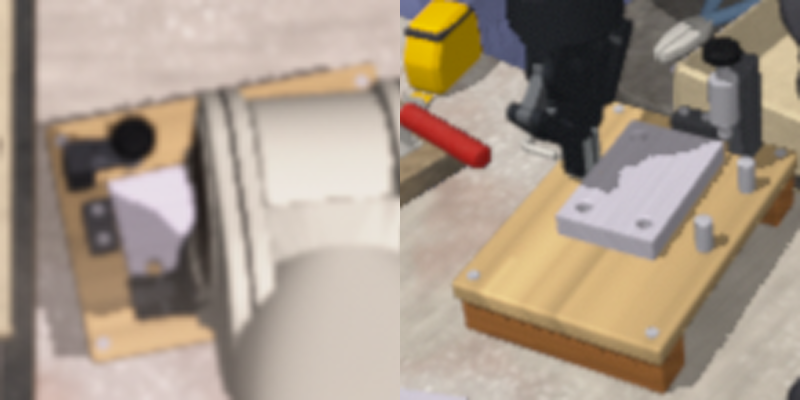

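{"method": "arm_command", "body": {"steps": [[0.3, 0, 0, 0, 0, 0], [0.6, 0, 0, 0, 0, 0], [0.8, 0, 0, 0, 0, 0], [1.0, 0, 0, 0, 0, 0], [1.1, 0, 0, 0, 0, 0], [1.2, 0, 0, 0, 0, 0], [1.3, 0, 0, 0, 0, 0], [1.4, 0, 0, 0, 0, 0]]}}

```text
time: 7.55
tcp_pos: [608.0, 46.1, 49.3]
orientation: [-3.142, 0.0, 0.198]
contact_force: [-2.4, -0.3, 1.9]
gripper_width: 0.1
```

```bash
python3 look.py b3
```

```text
7.55 [608.   46.1  49.3] fix [-33.4  15.6] [-2.4 -0.3  1.9]
```

View pics/b3.png

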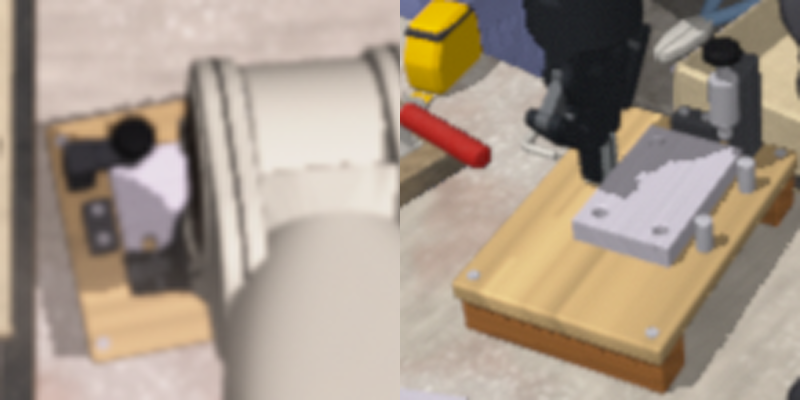

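The plate is nearly at the dowels, so I continue finely.

{"method": "arm_command", "body": {"steps": [[0.1, 0, 0, 0, 0, 0], [0.2, 0, 0, 0, 0, 0], [0.25, 0, 0, 0, 0, 0], [0.3, 0, 0, 0, 0, 0], [0.35, 0, 0, 0, 0, 0], [0.4, 0, 0, 0, 0, 0], [0.4, 0, 0, 0, 0, 0]]}}

```text
time: 8.23
tcp_pos: [612.0, 46.9, 49.2]
orientation: [3.142, -0.0, 0.198]
contact_force: [-3.0, 0.6, 0.9]
gripper_width: -0.2
```

```bash
python3 look.py b4
```

```text
8.23 [612.   46.9  49.2] fix [-29.3  15.6] [-3.   0.6  0.9]
```

View pics/b4.png

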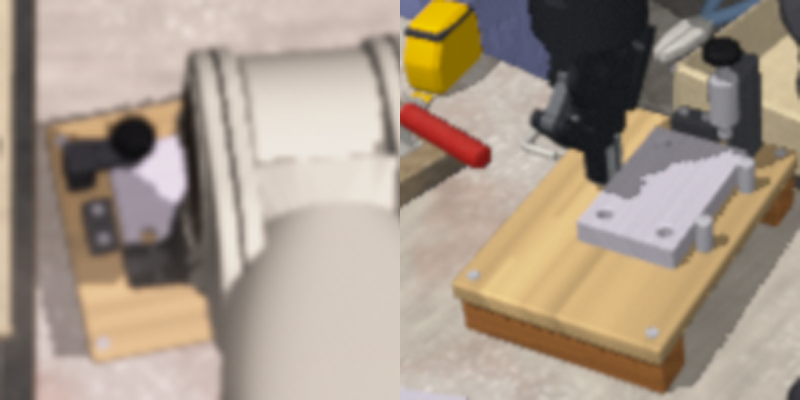

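{"method": "arm_command", "body": {"steps": [[0.05, 0, 0, 0, 0, 0], [0.1, 0, 0, 0, 0, 0], [0.15, 0, 0, 0, 0, 0], [0.2, 0, 0, 0, 0, 0], [0.2, 0, 0, 0, 0, 0]]}}

```text
time: 8.75
tcp_pos: [614.0, 47.3, 49.3]
orientation: [-3.142, -0.0, 0.198]
contact_force: [-1.8, -1.1, -0.0]
gripper_width: 0.2
```

```bash
python3 look.py b5
```

```text
8.75 [614.   47.3  49.3] fix [-27.2  15.6] [-1.8 -1.1 -0. ]
```

View pics/b5.png

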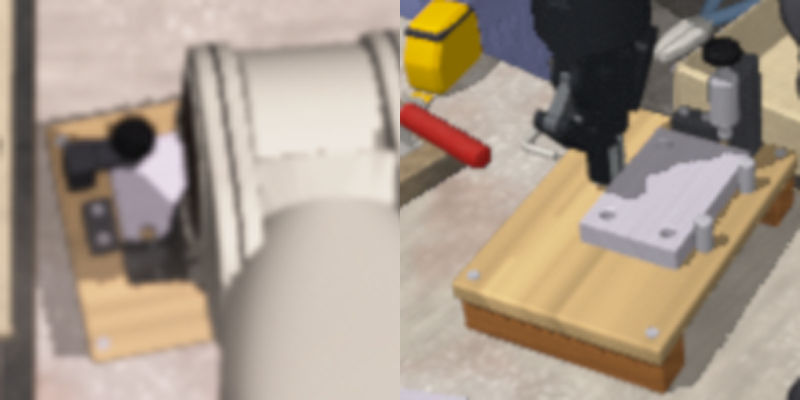

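Force is still only sliding friction, so I push on.

{"method": "arm_command", "body": {"steps": [[0.05, 0, 0, 0, 0, 0], [0.1, 0, 0, 0, 0, 0], [0.15, 0, 0, 0, 0, 0], [0.2, 0, 0, 0, 0, 0], [0.25, 0, 0, 0, 0, 0]]}}

```text
time: 9.27
tcp_pos: [614.8, 47.4, 49.3]
orientation: [3.142, 0.003, 0.198]
contact_force: [-7.5, -0.7, 4.4]
gripper_width: -0.2
```

```bash
python3 look.py b6
```

```text
9.27 [614.8  47.4  49.3] fix [-26.5  15.6] [-7.5 -0.7  4.4]
```

View pics/b6.png

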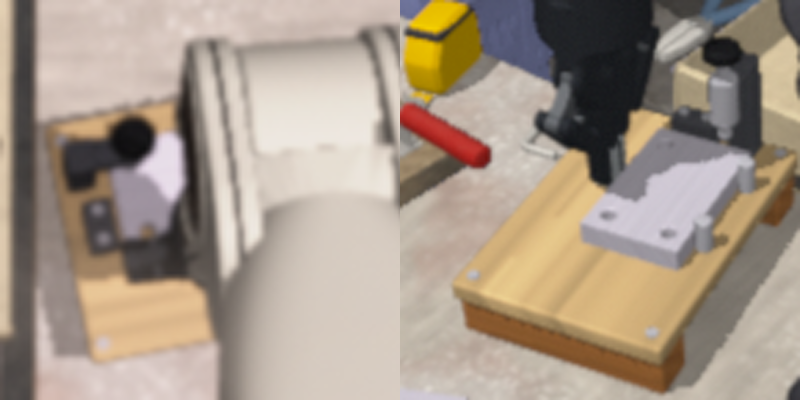

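It rose to about 8 N, so the plate is on the dowels. I'll back off, go to the −y end and look.

{"method": "arm_command", "body": {"steps": [[-1, 0, 0, 0, 0, 0], [-1, 0, -3, 0, 0, 0], [-1, 0, -6.5, 0, 0, 0], [0, 3.5, -7, 0, 0, 0], [2, 7, -7, 0, 0, 0], [4.4, 10.5, -7, 0, 0, 0], [4.4, 10.5, -7, 0, 0, 0], [4.4, 10.5, -7, 0, 0, 0]]}}

```text
time: 10.03
tcp_pos: [682.0, -48.6, 118.2]
orientation: [3.141, -0.001, 0.195]
contact_force: [-0.1, 0.7, 0.2]
gripper_width: 0.1
```

```bash
python3 look.py c1
```

```text
10.03 [682.  -48.6 118.2] fix [ 20.4 -91.9] [-0.1  0.7  0.2]
```

View pics/c1.png

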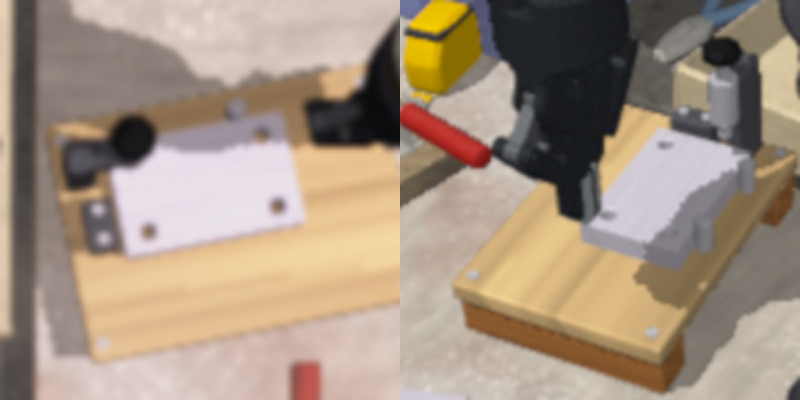

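The plate is now square with the dowels and close to the stop. Next the final +y push.

{"method": "arm_command", "body": {"steps": [[0, 0, 3, 0, 0, 0], [0, 0, 5.5, 0, 0, 0], [0, 0, 6.9, 0, 0, 0], [0, 0, 6.9, 0, 0, 0], [0, -1, 6.9, 0, 0, 0], [0, -2, 6.9, 0, 0, 0], [0, -2.7, 6.9, 0, 0, 0], [0, -3.1, 6.9, 0, 0, 0], [0, -3.4, 6.9, 0, 0, 0], [0, -3.6, 6.9, 0, 0, 0], [0, -3.7, 6.9, 0, 0, 0]]}}

```text
time: 11.05
tcp_pos: [673.9, -11.0, 51.6]
orientation: [3.139, -0.002, 0.198]
contact_force: [0.5, -4.2, 3.2]
gripper_width: -0.2
```

```bash
python3 look.py c2
```

```text
11.05 [673.9 -11.   51.6] fix [ 19.9 -53.4] [ 0.5 -4.2  3.2]
```

View pics/c2.png

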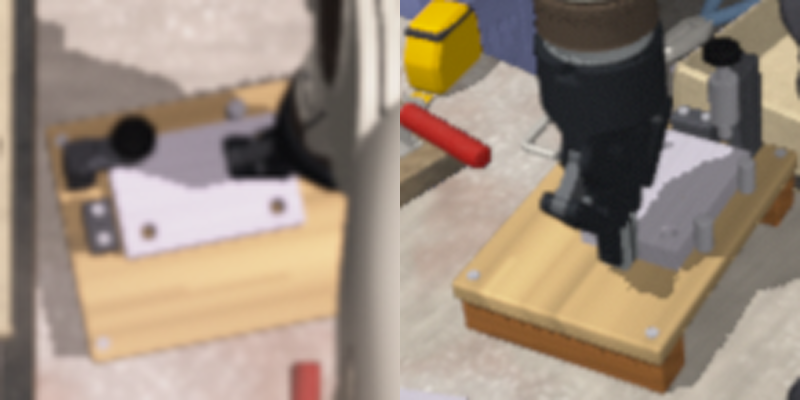

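{"method": "arm_command", "body": {"steps": [[0, -0.05, 0, 0, 0, 0], [0, -0.1, 0, 0, 0, 0], [0, -0.15, 0, 0, 0, 0], [0, -0.2, 0, 0, 0, 0], [0, -0.2, 0, 0, 0, 0], [0, -0.2, 0, 0, 0, 0]]}}

```text
time: 11.65
tcp_pos: [673.6, -10.0, 51.5]
orientation: [3.139, -0.002, 0.197]
contact_force: [1.1, -4.8, 5.2]
gripper_width: -0.1
```

```bash
python3 look.py c3
```

```text
11.65 [673.6 -10.   51.5] fix [ 19.9 -52.4] [ 1.1 -4.8  5.2]
```

View pics/c3.png

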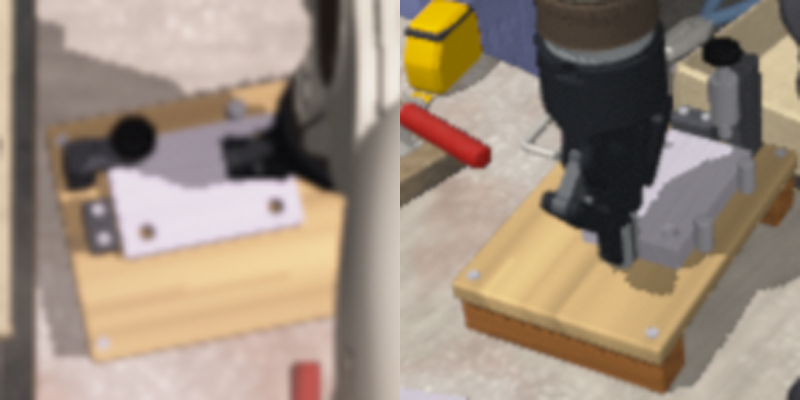

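{"method": "arm_command", "body": {"steps": [[0, -0.05, 0, 0, 0, 0], [0, -0.1, 0, 0, 0, 0], [0, -0.15, 0, 0, 0, 0], [0, -0.2, 0, 0, 0, 0], [0, -0.2, 0, 0, 0, 0], [0, -0.2, 0, 0, 0, 0]]}}

```text
time: 12.25
tcp_pos: [673.3, -8.1, 51.5]
orientation: [3.139, -0.002, 0.197]
contact_force: [0.8, -4.7, 4.8]
gripper_width: 0.0
```

```bash
python3 look.py c4
```

```text
12.25 [673.3  -8.1  51.5] fix [ 19.9 -50.4] [ 0.8 -4.7  4.8]
```

View pics/c4.png

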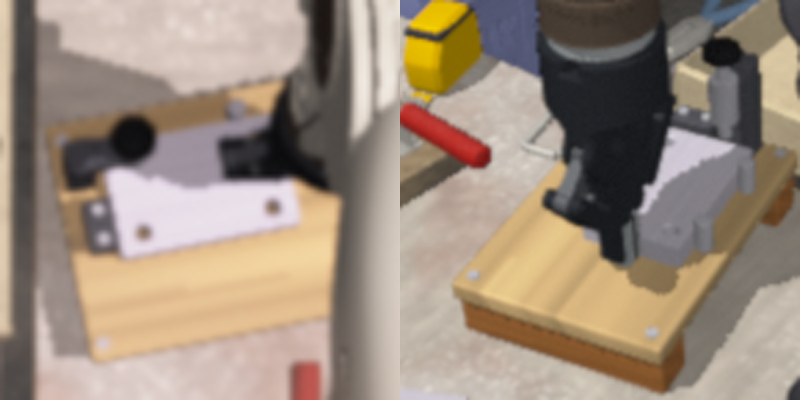

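{"method": "arm_command", "body": {"steps": [[0, -0.05, 0, 0, 0, 0], [0, -0.1, 0, 0, 0, 0], [0, -0.15, 0, 0, 0, 0], [0, -0.2, 0, 0, 0, 0], [0, -0.25, 0, 0, 0, 0], [0, -0.25, 0, 0, 0, 0]]}}

```text
time: 12.85
tcp_pos: [673.1, -7.2, 51.6]
orientation: [3.136, -0.002, 0.196]
contact_force: [1.3, -7.4, 5.2]
gripper_width: 0.1
```

```bash
python3 look.py c5
```

```text
12.85 [673.1  -7.2  51.6] fix [ 19.9 -49.5] [ 1.3 -7.4  5.2]
```

View pics/c5.png

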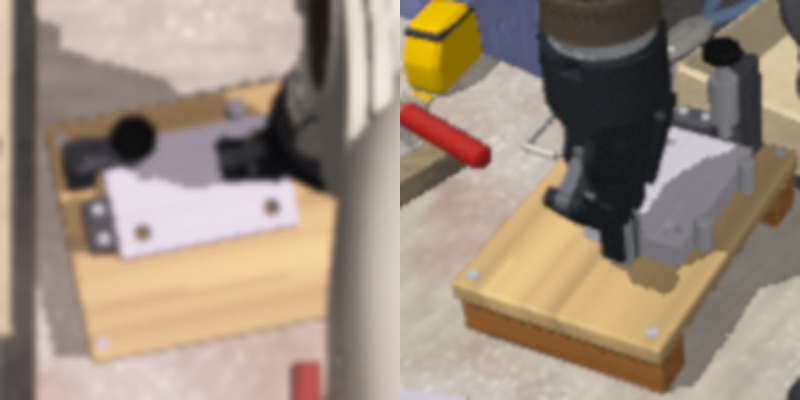

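The force is now rising while motion stops, with the fingers at y≈−49.5 as expected for home. One more small squeeze, then I retreat.

{"method": "arm_command", "body": {"steps": [[0, -0.1, 0, 0, 0, 0], [0, -0.2, 0, 0, 0, 0], [0, -0.2, 0, 0, 0, 0], [0, -0.2, 0, 0, 0, 0]]}}

```text
time: 13.28
tcp_pos: [673.0, -7.0, 51.7]
orientation: [3.133, -0.003, 0.194]
contact_force: [3.1, -11.7, 5.3]
gripper_width: 0.1
```

{"method": "arm_command", "body": {"steps": [[0, 0.7, 0, 0, 0, 0], [0, 1.5, 0, 0, 0, 0], [0, 2.5, -3, 0, 0, 0], [0, 4, -6, 0, 0, 0], [0, 6, -9, 0, 0, 0], [0, 8, -12, 0, 0, 0], [0, 10, -13, 0, 0, 0], [0, 12, -13, 0, 0, 0], [0, 12, -13, 0, 0, 0]]}}

```text
time: 14.03
tcp_pos: [695.4, -123.5, 180.7]
orientation: [3.141, -0.001, 0.194]
contact_force: [-1.0, 0.2, -1.4]
gripper_width: 0.3
```

```bash
python3 look.py c6
```

```text
14.03 [ 695.4 -123.5  180.7] fix [  18.8 -167.9] [-1.   0.2 -1.4]
```

View pics/c6.png

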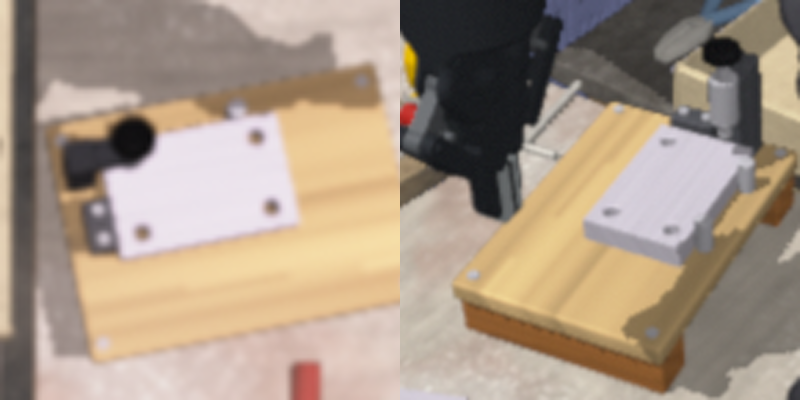

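Now measure the plate pose relative to the fixture from the top view.

```bash
cat > meas.py <<'E'
import sys
from h import *
a,b=pickle.load(open(sys.argv[1]+".pkl","rb"))
y=.199;R=np.array([[np.cos(y),-np.sin(y)],[np.sin(y),np.cos(y)]])
k=4
# line fits of plate edges: mask contour, fit in fixture coords
im=cv2.resize(a["color"],None,fx=k,fy=k,interpolation=cv2.INTER_CUBIC).astype(int);r,g,bb=im[...,0],im[...,1],im[...,2]
m=((r-bb<22)&(r>130)).astype(np.uint8)
m[:, :int(336*k)]=0
n,l=cv2.connectedComponents(m);lab=l[262*k,360*k]
c=max(cv2.findContours((l==lab).astype(np.uint8),cv2.RETR_EXTERNAL,cv2.CHAIN_APPROX_NONE)[0],key=cv2.contourArea)
p=(c.reshape(-1,2)+.5)/k-.5
F=(ray(a,p,61)[:,:2]-[643.8,37.4])@R
for nm,ax,lo,hi,rng in(("x-",0,-30,-5,(-20,50)),("x+",0,45,60,(-30,-15)),("y-",1,-45,-25,(-5,40)),):
    o=1-ax;s=F[(F[:,ax]>lo)&(F[:,ax]<hi)&(F[:,o]>rng[0])&(F[:,o]<rng[1])]
    q=np.polyfit(s[:,o],s[:,ax],1) if len(s)>5 else None; print(nm,len(s),q if q is None else (q[0].round(4),np.median(s[:,ax]).round(1)))
v=im.clip(0,255).astype(np.uint8);cv2.drawContours(v,[c],-1,(255,0,0),1);cv2.imwrite("pics/meas_%s.png"%sys.argv[1],v[205*k:305*k,310*k:430*k,::-1])
E
python3 meas.py c6
python3 - <<'E'
from h import *
a,b=pickle.load(open("c6.pkl","rb"))
cv2.imwrite("pics/c6s.png",cv2.resize(b["color"][250:325,255:345],(720,600),interpolation=cv2.INTER_CUBIC)[:,:,::-1])
E
```

```text
x- 113 (np.float64(-0.0011), np.float64(-15.5))
x+ 28 (np.float64(0.2778), np.float64(54.4))
y- 72 (np.float64(0.0034), np.float64(-34.0))
```

View pics/c6s.png

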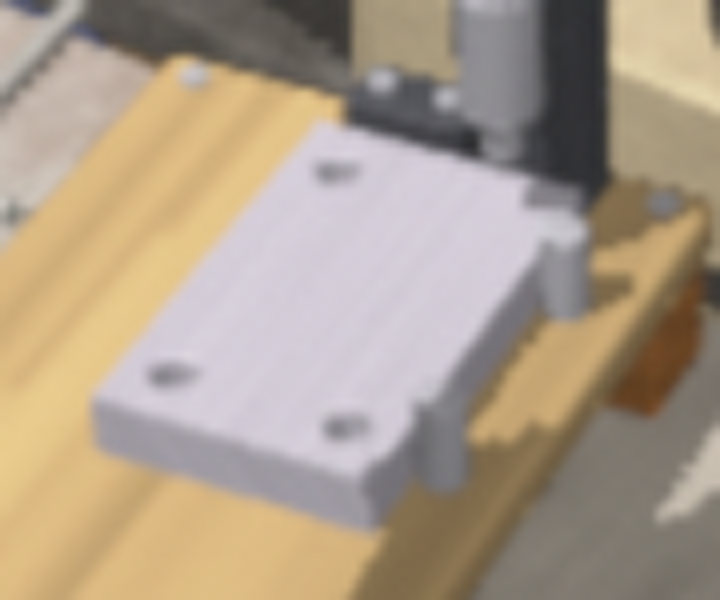

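View pics/meas_c6.png

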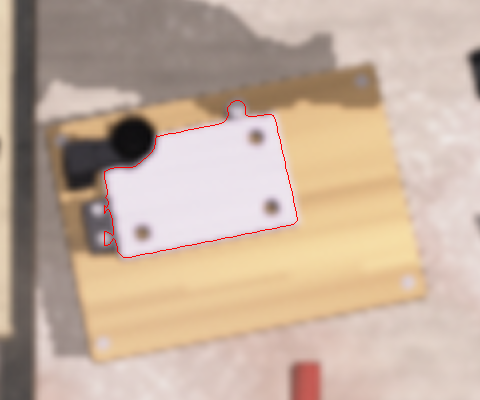

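Run:
```python
from h import *
a,b=pickle.load(open("c6.pkl","rb"))
for z in(60,120,180,250):print(z,ray(a,[(307,240),(302,205),(290,180)],z)[:,:2].round(0).tolist())
P=np.array([[671,104,155],[671,155,155],[671,155,230],[690,165,150],[690,165,230]])
print(proj(b,P).round(0).tolist())
cv2.imwrite("pics/heap.png",np.hstack([cv2.resize(a["color"][140:300,200:360],(400,400)),cv2.resize(b["color"][130:290,280:440],(400,400))])[:,:,::-1])
```

```text
60 [[686.0, 188.0], [774.0, 201.0], [838.0, 232.0]]
120 [[675.0, 186.0], [759.0, 199.0], [819.0, 227.0]]
180 [[665.0, 185.0], [744.0, 196.0], [801.0, 223.0]]
250 [[653.0, 182.0], [726.0, 193.0], [780.0, 219.0]]
[[316.0, 234.0], [333.0, 221.0], [332.0, 185.0], [345.0, 224.0], [344.0, 186.0]]
```

View pics/heap.png

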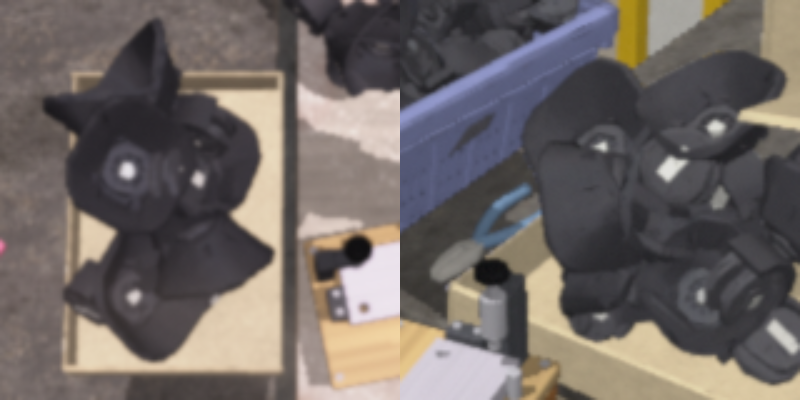

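The heap's nearest point is y≈182–188, and the gripper body over the punch reaches about y=150, so it clears. Moving over the head.

{"method": "arm_command", "body": {"steps": [[0.3, -3, -0.5, 0, 0, 0], [0.7, -7, -0.5, 0, 0, 0], [1.1, -11, -0.5, 0, 0, 0], [1.5, -15, -0.5, 0, 0, 0], [1.9, -19, -0.5, 0, 0, 0], [2.1, -21.5, -0.5, 0, 0, 0], [2.1, -22.8, -0.5, 0, 0, 0], [2.1, -22.8, -0.5, 0, 0, 0], [2.1, -22.8, -0.5, 0, 0, 0]]}}

```text
time: 14.88
tcp_pos: [669.8, 108.7, 184.6]
orientation: [3.141, 0.002, 0.2]
contact_force: [0.2, -0.3, 0.3]
gripper_width: -0.0
```

```bash
python3 look.py d1
```

```text
14.88 [669.8 108.7 184.6] fix [39.6 64.7] [ 0.2 -0.3  0.3]
```

View pics/d1.png

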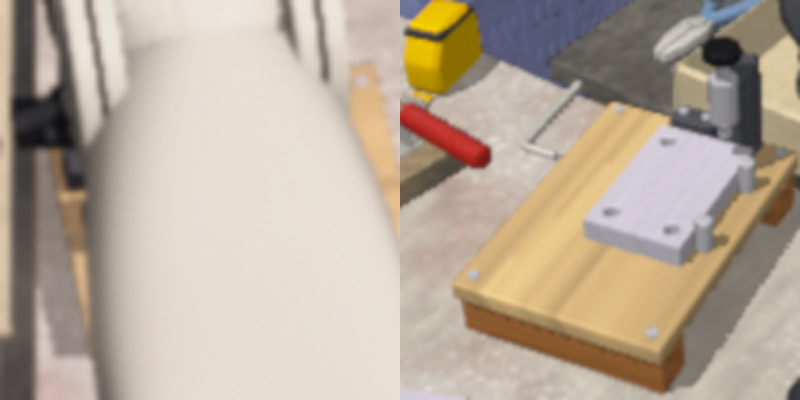

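{"method": "arm_command", "body": {"steps": [[0, 0.5, 0.5, 0, 0, 0], [0, 0.5, 1.3, 0, 0, 0], [0, 0.5, 2, 0, 0, 0], [0, 0.5, 2.5, 0, 0, 0], [0, 0.5, 2.7, 0, 0, 0], [0, 0.5, 2.7, 0, 0, 0]]}}

```text
time: 15.48
tcp_pos: [670.8, 102.8, 156.9]
orientation: [-3.141, 0.002, 0.198]
contact_force: [-0.6, 0.8, 0.2]
gripper_width: -0.1
```

```bash
python3 look.py d2
python3 - <<'E'
from h import *
a,b=pickle.load(open("d2.pkl","rb"))
cv2.imwrite("pics/d2s.png",cv2.resize(b["color"][180:300,240:360],(600,600),interpolation=cv2.INTER_CUBIC)[:,:,::-1])
E
```

```text
15.48 [670.8 102.8 156.9] fix [39.4 58.8] [-0.6  0.8  0.2]
```

View pics/d2s.png

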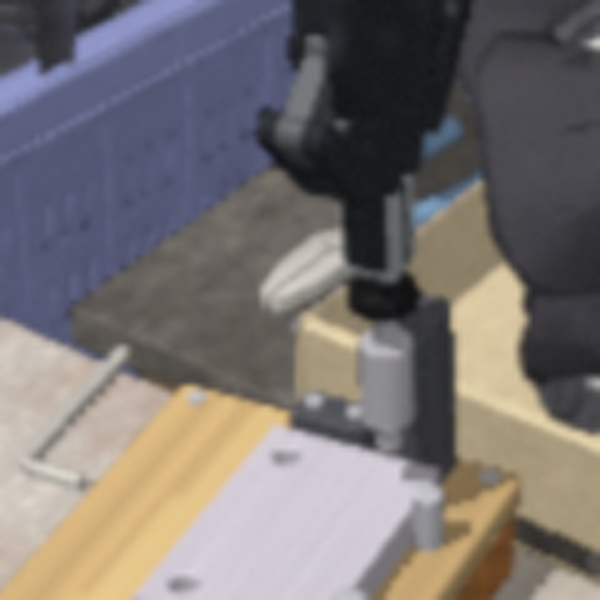

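The fingertips sit centred just above the black head (crop 385,290). Pressing.

{"method": "arm_command", "body": {"steps": [[0, 0, 0.2, 0, 0, 0], [0, 0, 0.4, 0, 0, 0], [0, 0, 0.6, 0, 0, 0], [0, 0, 0.8, 0, 0, 0], [0, 0, 1.0, 0, 0, 0], [0, 0, 1.2, 0, 0, 0], [0, 0, 1.35, 0, 0, 0], [0, 0, 1.5, 0, 0, 0], [0, 0, 1.6, 0, 0, 0], [0, 0, 1.6, 0, 0, 0]]}}

```text
time: 16.42
tcp_pos: [671.9, 103.4, 143.0]
orientation: [-3.141, -0.002, 0.199]
contact_force: [-1.1, 0.7, 6.4]
gripper_width: -0.4
```

{"method": "arm_command", "body": {"steps": [[0, 0, 0.1, 0, 0, 0], [0, 0, 0.2, 0, 0, 0], [0, 0, 0.3, 0, 0, 0], [0, 0, 0.35, 0, 0, 0], [0, 0, 0.35, 0, 0, 0]]}}

```text
time: 16.83
tcp_pos: [672.0, 103.4, 142.0]
orientation: [-3.142, -0.003, 0.199]
contact_force: [-4.6, -0.3, 13.9]
gripper_width: -0.0
```

```bash
python3 look.py d3
python3 - <<'E'
from h import *
a,b=pickle.load(open("d3.pkl","rb"))
cv2.imwrite("pics/d3s.png",cv2.resize(b["color"][180:300,240:360],(600,600),interpolation=cv2.INTER_CUBIC)[:,:,::-1])
E
```

```text
16.83 [672.  103.4 142. ] fix [40.7 59.1] [-4.6 -0.3 13.9]
```

View pics/d3s.png

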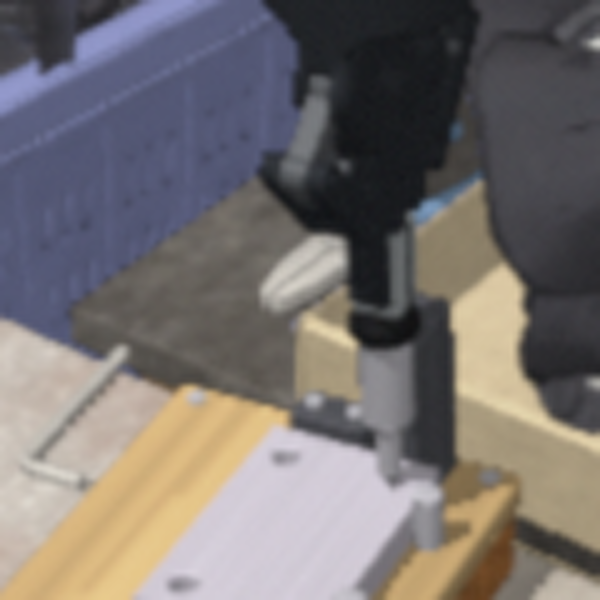

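The head is down on its sleeve at 13.9 N, which is past the 7 N needed at the stop. I'll hold briefly, then lift straight up.

{"method": "arm_command", "body": {"steps": [[0, 0, 0.05, 0, 0, 0], [0, 0, 0.05, 0, 0, 0], [0, 0, 0.05, 0, 0, 0], [0, 0, -0.5, 0, 0, 0], [0, 0, -1.2, 0, 0, 0], [0, 0, -2.2, 0, 0, 0], [0, 0, -4, 0, 0, 0], [0, 0, -6, 0, 0, 0], [0, 3, -6, 0, 0, 0], [0, 7, -6, 0, 0, 0], [0, 11, -6, 0, 0, 0], [0, 15, -6, 0, 0, 0]]}}

```text
time: 17.93
tcp_pos: [700.7, -44.8, 198.3]
orientation: [-3.141, 0.002, 0.2]
contact_force: [0.4, 0.4, 0.1]
gripper_width: -0.4
```

{"method": "arm_command", "body": {"steps": [[0, 4, 0, 0, 0, 0], [0, 7, 0, 0, 0, 0], [0, 10, 0, 0, 0, 0], [0, 10, 0, 0, 0, 0], [0, 10, 0, 0, 0, 0]]}}

```text
time: 18.35
tcp_pos: [720.1, -144.3, 197.0]
orientation: [-3.14, 0.003, 0.195]
contact_force: [-0.4, 0.7, -0.1]
gripper_width: 0.3
```

```bash
python3 look.py e1; python3 meas.py e1
python3 - <<'E'
from h import *
a,b=pickle.load(open("e1.pkl","rb"))
cv2.imwrite("pics/e1s.png",cv2.resize(b["color"][220:325,240:345],(600,600),interpolation=cv2.INTER_CUBIC)[:,:,::-1])
E
```

```text
18.35 [ 720.1 -144.3  197. ] fix [  38.8 -193.2] [-0.4  0.7 -0.1]
x- 113 (np.float64(-0.0007), np.float64(-15.5))
x+ 29 (np.float64(0.2942), np.float64(53.9))
y- 72 (np.float64(0.0039), np.float64(-34.1))
```

View pics/e1.png

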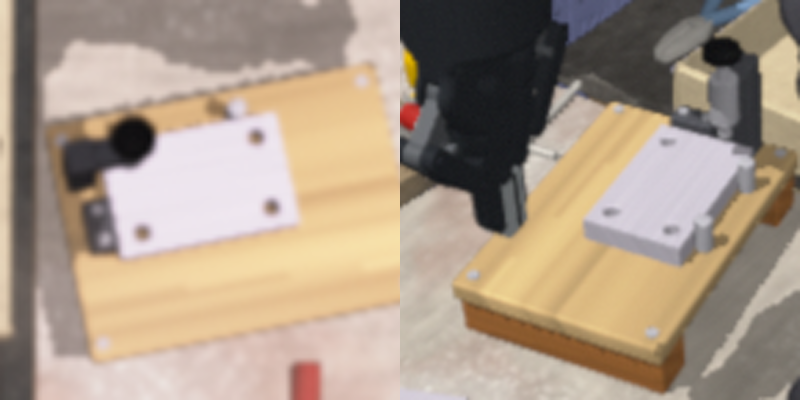

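View pics/e1s.png

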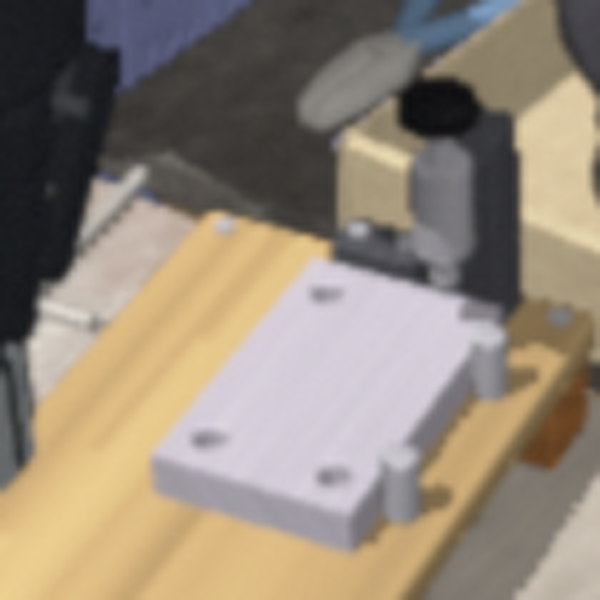

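The plate hasn't moved and is still against both dowels and the stop. The head is back up and the robot is clear, so I'm handing in.

```bash
python3 -c "
from workcell import *
print(sign_off())"
```

```text
the job is handed in; nothing more can be done
None
```

I pushed the plate home against the end stop and both dowels, pressed the punch to its stop, and let it spring back. I handed the job in at about 18 s; sign-off gives no verdict.

**Pushing:** I pushed towards the end stop, then the dowels, then the stop again. The force rose to about 8 N at the dowels and about 12 N at the end stop while motion ceased.

**Punch:** I pressed the head about 12–13 mm (fingertips down to z = 142 mm) with 13.9 N, where the stop needs about 7 N, then lifted straight off.

**Last checks:**
- **Squareness:** the plate is within about 0.004 rad of the fixture.
- **Position:** its edges are unchanged by the press, within 0.1 mm. They read x = −15.5 and y = −34.1 mm, against −17 and −35 mm expected. I put that 1–1.5 mm difference down to mask shrinkage and calibration, and it is inside the tolerance.
- **Side view:** the plate lies flat against both dowels and the stop, the head is up, and the robot is clear.

**Disagreements:**
- The two cameras differed by 3–5 mm on the fixture's position from the board and dowels, and by about 12 mm from the punch head. I relied on the top view and on contact forces.
- The one fit of the dowel-side edge was spoiled by the dowel in the mask, so I did not use it.
- The tool felt about 5 N upwards during the last push. I did not find out why; the plate showed no sign of tilting.

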